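Raise the window shutter with the covered switch

TASK

Raise the window shutter: lever the clear hinged cover of the white switch box open with the blade of the spatula, put under the cover's front lip, until the cover stands open by itself. Then push the sprung paddle fully over towards the side marked with the raised arrow (never towards the plain bar), hold it there for a good second and let it spring back to the middle. Leave the cover open, the spatula lying flat, right way up, on the counter, and the tin, jar and mug where they stand.

Things in the scene. Friction and masses are not known exactly. Their poses are not given: they have to be found in the camera images.
- switch: White switch box fixed to the counter, 116 (x, front to back) x 230 (y) x 34 mm high. Origin: centre of its underside, on the counter. Its x axis points from the front (lip side, towards the robot) to the hinge side, y to the left flank, z up. A clear cover stands over its middle; each flank, beside the cover, carries one raised mark.
- cover (a joint): Angle of the clear plastic cover, rad: 0 shut, 1.75 fully open (stop), leaning back behind the box. It is a five-sided cap, 80 (x) x 104 (y) mm, reaching from 35 to 94 mm above the counter, 120 g, free hinge with little friction: it falls shut below about 0.95 rad and falls open by itself beyond that. Open, it reaches 110 mm behind the box's centre and 135 mm above the counter.
- cover_hinge (a point): Middle of the cover's hinge axis: 40 mm behind the box's centre and 38 mm above the counter; the axis runs along the box's y. Does not move with the cover.
- cover_lip (a point): Middle of the underside of the grey lip on the cover's front wall; moves with the cover. The lip is 80 mm wide (y), 4 mm thick and stands out 18 mm from the front wall (the outer face of that wall is 40 mm before the box's centre, this point 49 mm before it). Shut, its underside is 48 mm above the counter, leaving a slot 14 mm high over the box's top (34 mm), open to the front and 18 mm deep to the wall.
- toggle (a joint): Angle of the sprung paddle, rad: 0 upright in the middle, positive leaning to the box's +y side, negative to -y, stops at +-0.45; fully over means beyond 0.35 either way. A spring of 0.4 Nm/rad recentres it: about 4 N at the upper part to push it over.
- toggle_tip (a point): Top centre of the black paddle under the cover, 80 mm above the counter when upright. The paddle is 42 mm (box x) x 12 mm (box y), stands 46 mm out of the box top and tilts about an axis along the box's x at the box's centre, 30 mm above the counter.
- arrow_mark: Raised dark steel arrow, 46 mm long, 4 mm high, on one flank of the box top, 88 mm to the side of the box's centre: the side to push the paddle to. It is on the left flank in some starts and on the right in others. Origin: centre of its underside.
- bar_mark: Raised dark steel plain straight bar, 38 mm long (along the box's y), 4 mm high, on the other flank, 88 mm from the box's centre. Origin: centre of its underside.
- spatula: Small spatula of 170 mm, lying on the counter, 110 g. Origin: where blade and handle meet, at the underside of the handle. x points along the blade to its tip, z up. Handle: dark wood, 85 mm long (x -85 to 0), 20 mm wide, 20 mm high. Blade: flat steel, 85 mm long (x 0 to 85), 26 mm wide, 3 mm thick, its faces 2 and 5 mm above the level of the handle's underside.
- spatula_tip (a point): Middle of the blade's end edge, half way through its thickness: 85 mm ahead of the spatula's origin and 3.5 mm up.
- tin: Bystander: low tin, 75 mm across, 58 mm high. Origin: centre of its underside.
- jar: Bystander: glass jar with a green lid, 89 mm across, 137 mm high. Origin: centre of its underside.
- mug: Bystander: orange mug, 82 x 114 x 97 mm high. Origin: centre of its underside.
There are look-alikes about, which are no part of the job. There is more than one size of the spatula; the job needs the larger.

How it is judged:
On the way, in this order (a step that is already met when the one before it is completed fails the run):
1. the spatula's blade levers the cover up off the box (over 0.2 rad) (contact force between spatula and cover above 0.05 N and value of joint cover above 0.2 rad), for 0.05 s.
2. the cover stands open (over 1.4 rad) (value of joint cover above 1.4 rad), for 0.3 s.
3. the paddle is held over to the arrow's side (over 0.3 rad) for 0.9 s with the cover open (value of joint cover above 1.4 rad and ((value of joint toggle above 0.3 rad and y of arrow_mark in the frame of switch above 0 m) or (value of joint toggle below -0.3 rad and y of arrow_mark in the frame of switch below 0 m))), for 0.9 s.
4. the paddle is let back to the middle (within 0.06 rad) (value of joint toggle between -0.06 and 0.06 rad), for 0.2 s.
At the end, for the whole second after the job is handed in: The cover stands open (over 1.4 rad), the paddle is back in the middle (within 0.06 rad), and the spatula lies at rest on the counter, right way up and flat (underside of the handle within 12 mm of the counter, tilt under 0.15 rad) (all of step 4 and value of joint cover above 1.4 rad and height (world z) of spatula below 0.012 m and angle between spatula's own z axis and vertical below 0.15 rad and linear speed of spatula below 0.03 m/s); the robot touches nothing.
It fails at once if the paddle is pushed towards the plain bar (over 0.2 rad) ((value of joint toggle below -0.2 rad and y of arrow_mark in the frame of switch above 0 m) or (value of joint toggle above 0.2 rad and y of arrow_mark in the frame of switch below 0 m)).
It fails at once if the tin, jar or mug is shifted by over 25 mm (distance of any of tin, jar, mug from where it was at the start of the episode above 0.025 m).
It also fails if it takes over 72 s, if anything falls off the work surface, if the arm or the gripper's body presses on something with over 40 N, if the wrist force passes 120 N, or if a joint passes its speed limit or range.

ROBOT

A 7-joint arm with a two-finger parallel gripper is mounted at the origin on a cart in front of the work surface, level with it; the furniture and walls round the work are solid. World frame = base frame: x ahead of the robot, y to its left, z up, the work surface at z = 0. Lengths are in m, angles in rad, forces in N, time in s.
With the tool pointing down it reaches from about 0.425 to 0.925 m from the base axis. Payload 6.8 kg.
Tool frame: the origin (TCP) lies midway between the tips of the shut fingers; the grasp point (between the pads) lies 19 mm behind it; z points along the fingers, y is the line along which they close (so a half turn about z gives the same grasp; the last joint's range is limited). The gripper opens to 85 mm and grips with 20 to 120 N. Pads are 22 mm wide; open, the fingers measure 114 mm over their backs; the gripper's body (76 mm by 85 mm) begins 54 mm behind the grasp point. The pads swing forward as they close: fully open they stand 13 mm farther back than shut.
Start: joints at [-1.278, 0.477, 0.022, 1.555, -0.011, 1.109, -0.083], TCP at [0.263, 0.622, 0.21] pointing down, gripper open.
Joint ranges: [-2.96, 2.96], [-0.34, 2.1], [-1.41, 1.46], [0.24, 2.44], [-1.37, 4.51], [0.17, 1.92], [-2.96, 2.96]. Speed limits (rad/s): [2.39, 2.39, 3.14, 3.14, 3.14, 3.14, 3.14].

INTERFACE

Orientations are given as a rotation vector (axis times angle).
In Python, from bench import r gives the robot as it stands.
- The arm moves only by the tool servo_tool, never from a script. Its arguments are lists of equal length, an entry for each row: "turn": the turn, a rotation vector about the world's x, y, z in units of 5 degrees (1.0 is 5 degrees), a list of three; "slide": the shift along the world's x, y, z in units of 30 mm (1.0 is 30 mm), a list of three; "hand": the opening, from 0 (shut) to 1 (fully open). In form: {"turn": [[rx, ry, rz], ...], "slide": [[dx, dy, dz], ...], "hand": [hand, ...]}. A call has 1 to 8 rows; each row is the pose to reach, as a shift and turn from the pose commanded when the call began; what a row does not reach only later rows make up. A row lasts 1/8 s, in which the tool goes at most 62.5 mm and 10.7 degrees, less where a joint would pass 70% of its speed; a pose out of reach is approached as far as the arm can. A call with a gripper value outside its range is refused whole. The fingers move at their own pace and stop on an object; "squeeze" is the grip in N (left out, the last holds). Time passes only in rows, so rows that repeat a pose let the fingers close. It gives the time, the measured TCP pose, the force, the opening and the grip force at its end, in the units of the state.
- r.get_obs(): the state, without advancing time (a new reading comes with each control period).
- r.grab_frame(name): name is "scene" or "top" or "wrist"; returns (picture, depth): 420x560x3 uint8, red, green, blue; 420x560 float32, m along the optical axis (not along the pixel's ray), 0 where there is no reading.
- r.get_calibration(name): a dict with "fovy" (degrees; the focal length in pixels is half the picture's height over the tangent of half this angle, whatever the lens; pixels are square), "cx", "cy" (the principal point, pixels), "R" (3x3) and "t" (3): a world point X has camera coordinates R X + t. Camera axes: x right, y down, z forward; pixel columns grow to the right and rows downward; lengths in m; the calibration is good to about 2 mm. A picture is of the moment at which its call begins: read the wrist's pose just before it. get_calibration takes no time and is no camera call; for the wrist camera it gives the pose at the moment of the call.
- r.hand_in(): hands the job in; it is judged then, once.
The state is a dict: "clock": time; "joints": joint angles; "qvel": joint speeds; "tau": joint torques, N m; "tcp_pos": TCP position; "orientation": TCP orientation; "contact_force": force on the tool from outside, world axes, zero at the start; "moment": the same for the moment, N m; "grip_width": finger opening in m; "gripper_force": force on a finger pad.
Only numpy, scipy, OpenCV 4.12 (cv2) and the standard library are available. Lean on these libraries where they do the work, as an engineer would, in place of code of your own. Each camera call takes 0.05 s, during which the arm holds its last target. There are 200 camera calls.

## Working session

There is one attempt and no reset: what is moved stays moved. The work goes in short steps, Python scripts to look and compute and a tool call to move; the robot and the scene stay as the last step left them, time stands still between calls to the robot, and variables do not carry over. Pictures are saved under pics/ and viewed, at most 10 in all, crops included, and the job is handed in when it is done.

Besides the shell and the picture viewer there is one more tool, called after "Emit:" as name(argument=value, ...), one argument or row to a line, values as JSON. servo_tool: Moves the arm, as the interface text tells. Its arguments: {"type":"object","properties":{"turn":{"type":"array"},"slide":{"type":"array"},"hand":{"type":"array"},"squeeze":{"type":"number"}},"required":["turn","slide","hand"]}

```bash
mkdir -p pics
cat > h.py <<'E'
import numpy as np, cv2
from bench import r
def cal(n):
    c=r.get_calibration(n); f=210/np.tan(np.radians(c['fovy'])/2)
    return c,f
def cloud(n):
    c,f=cal(n); p,d=r.grab_frame(n); d=d.astype(float)
    v,u=np.mgrid[:420,:560]
    X=np.stack([(u-c['cx'])/f*d,(v-c['cy'])/f*d,d],-1)
    W=(X-np.array(c['t']))@np.array(c['R']); W[d==0]=np.nan
    return p,d,W
def ray(n,u,v,z):
    c,f=cal(n); R=np.array(c['R']); o=-R.T@np.array(c['t'])
    w=R.T@np.array([(u-c['cx'])/f,(v-c['cy'])/f,1]); return o+w*(z-o[2])/w[2]
E
python3 - <<'E'
from h import *
o=r.get_obs(); print(o)
for n in ('top','scene'):
    p,d,W=cloud(n); np.savez(''+n+'.npz',p=p,d=d,W=W); cv2.imwrite(f'pics/{n}0.png',p[:,:,::-1])
    c=r.get_calibration(n);print(n,c)
E
```

```text
{'clock': 0.0, 'joints': array([-1.27810405,  0.47783171,  0.02232835,  1.55644364, -0.01147121,
        1.10929446, -0.08309357]), 'qvel': array([ 0.00114876,  0.00014553, -0.00046285, -0.00069311,  0.00095373,
       -0.00115236, -0.00057993]), 'tau': array([-6.18896374e-04, -5.96452975e+01,  1.60730258e+00, -2.81194085e+01,
        1.23595764e-02,  9.19540529e-03, -1.33162806e-05]), 'tcp_pos': array([0.26312284, 0.62092229, 0.20900765]), 'orientation': array([-6.25236913e-01, -3.07853046e+00,  2.88529459e-03]), 'contact_force': array([ 0.00313424, -0.1424633 , -0.06373402]), 'moment': array([-0.0067533 ,  0.00655899,  0.01164233]), 'gripper_force': 0.0, 'grip_width': 0.08536483422808294}
top {'fovy': 45.28728531406614, 'cx': 286.3211032589303, 'cy': 213.65578993583946, 'R': array([[-0.00281889, -0.99996138,  0.00832468],
       [-0.9871722 ,  0.00145373, -0.15965256],
       [ 0.15963429, -0.00866794, -0.98713817]]), 't': array([0.11578634, 0.5735215 , 1.34568457])}
scene {'fovy': 47.83672011616674, 'cx': 279.12034258001285, 'cy': 214.86402653164436, 'R': array([[-0.41968812, -0.90761303,  0.01002291],
       [-0.39253104,  0.17153114, -0.90360193],
       [ 0.81840165, -0.3831653 , -0.42825587]]), 't': array([0.3485245 , 0.27956237, 1.11763983])}
```

View pics/top0.png

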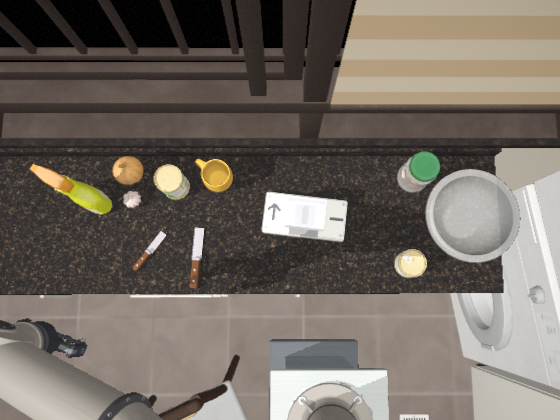

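View pics/scene0.png

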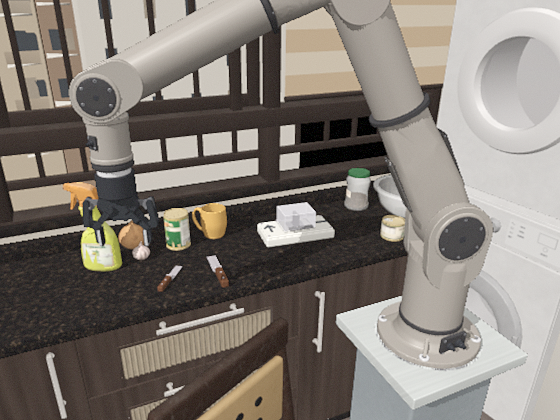

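The top view shows the box at about (305,217), with the arrow on the left flank at (275,212), so +y, and the bar at (337,219). The larger spatula is at (197,258) with its blade pointing away from the robot, and the smaller one is at (150,250).

Run:
```python
from h import *
z=np.load('top.npz'); p=z['p'].astype(int); W=z['W']
def pca(m,zz,name):
    v,u=np.nonzero(m); P=np.array([ray('top',a,b,zz)[:2] for a,b in zip(u,v)])
    rc=cv2.minAreaRect(P.astype(np.float32)*1000); c=P.mean(0); w,V=np.linalg.eigh(np.cov((P-c).T))
    print(name,len(P),'mean',c.round(4),'axis',V[:,1].round(3),'rect',np.round(rc[0],1),np.round(rc[1],1),round(rc[2],1)); return P
def win(m,a):
    k=np.zeros_like(m); k[a[1]:a[3],a[0]:a[2]]=1; m=m&k
    n,l,s,c=cv2.connectedComponentsWithStats(m.astype(np.uint8)); i=1+s[1:,4].argmax(); return l==i
R,G,B=p[...,0],p[...,1],p[...,2]
h=win((R>G+25)&(R>70)&(R<200),(185,225,212,295)); pca(h,.02,'handle')
b=win((R>130)&(abs(R-B)<40),(185,222,212,262)); pca(b,.005,'blade')
h=win((R>G+25)&(R>70)&(R<200),(130,225,170,275)); pca(h,.015,'small handle')
x=win((R>150)&(abs(R-B)<40),(255,185,352,246)); x=cv2.morphologyEx(x.astype(np.uint8),cv2.MORPH_CLOSE,np.ones((15,15)))>0; pca(x,.034,'box')
q=x&(R<100)
for a,n in (((262,195,288,235),'arrow'),((325,205,348,230),'bar')):
    m=np.zeros_like(x);m[a[1]:a[3],a[0]:a[2]]=1; pca(win(x&m&(R<110),a),.038,n)
print('box depth z', [np.round(W[v,u],4) for u,v in ((275,228),(340,232),(305,217),(305,237),(300,200))])
i=(W[...,2]>.09)&(W[...,2]<.11)&(W[...,0]>.4)&(W[...,0]<.9)&(abs(W[...,1])<.15); print(i.sum(), W[i].mean(0) if i.any() else '')
cv2.imwrite('pics/crop0.png',cv2.resize(z['p'][180:300,120:360,::-1],None,fx=3.3,fy=3.3,interpolation=2))
```

```text
handle 201 mean [0.411  0.3692] axis [-0.998  0.065] rect [410.3 369.2] [21.6 77. ] 84.4
blade 317 mean [0.4961 0.3646] axis [-0.997  0.071] rect [495.7 364.5] [27.5 92.6] 85.8
small handle 125 mean [0.4465 0.5202] axis [-0.801  0.599] rect [446.3 520.2] [16.8 58.5] 52.9Traceback (most recent call last):
  File "<stdin>", line 14, in <module>
  File "<stdin>", line 4, in pca
  File "h.py", line 13, in ray
    c,f=cal(n); R=np.array(c['R']); o=-R.T@np.array(c['t'])
        ~~~^^^
  File "h.py", line 4, in cal
    c=r.get_calibration(n); f=210/np.tan(np.radians(c['fovy'])/2)
ValueError: time passes only in moves, steps and waits
```

```bash
sed -i 's/^def cal/import functools\n@functools.lru_cache(None)\ndef cal/' h.py
python3 - <<'E'
from h import *
z=np.load('top.npz'); p=z['p'].astype(int); W=z['W']
def pca(m,zz,name):
    v,u=np.nonzero(m); P=np.array([ray('top',a,b,zz)[:2] for a,b in zip(u,v)])
    rc=cv2.minAreaRect(P.astype(np.float32)*1000); c=P.mean(0); w,V=np.linalg.eigh(np.cov((P-c).T))
    print(name,len(P),'mean',c.round(4),'axis',V[:,1].round(3),'rect',np.round(rc[0],1),np.round(rc[1],1),round(rc[2],1)); return P
def win(m,a):
    k=np.zeros_like(m); k[a[1]:a[3],a[0]:a[2]]=1; m=m&k
    n,l,s,c=cv2.connectedComponentsWithStats(m.astype(np.uint8)); i=1+s[1:,4].argmax(); return l==i
R,G,B=p[...,0],p[...,1],p[...,2]
x=win((R>150)&(abs(R-B)<40),(255,185,352,246)); x=cv2.morphologyEx(x.astype(np.uint8),cv2.MORPH_CLOSE,np.ones((15,15)))>0; pca(x,.034,'box')
for a,n in (((262,195,288,235),'arrow'),((325,205,348,230),'bar')):
    pca(win(x&(R<110),a),.038,n)
print('box depth z', [np.round(W[v,u],4) for u,v in ((275,228),(340,232),(305,217),(305,237),(300,200))])
i=(W[...,2]>.085)&(W[...,2]<.11)&(W[...,0]>.4)&(W[...,0]<.9)&(abs(W[...,1])<.15); print(i.sum(), W[i].mean(0) if i.any() else '')
for n,zz,px in (('tin',.058,(410,259)),('jar',.137,(424,167)),('mug',.09,(217,174))): print(n,ray('top',*px,zz).round(3))
cv2.imwrite('pics/crop0.png',cv2.resize(z['p'][180:300,120:360,::-1],None,fx=3.3,fy=3.3,interpolation=2))
E
```

```text
box 3411 mean [0.5684 0.0648] axis [0.116 0.993] rect [568.5  64.6] [229.6 117.7] 83.1Traceback (most recent call last):
  File "<stdin>", line 13, in <module>
  File "<stdin>", line 9, in win
ValueError: attempt to get argmax of an empty sequence
```

Run:
```python
from h import *
z=np.load('top.npz'); p=z['p'].astype(int); W=z['W']
R,G,B=p[...,0],p[...,1],p[...,2]
print('box', [np.round(W[v,u],4) for u,v in ((275,228),(340,232),(305,217),(305,237),(300,200),(197,270),(197,240))])
for n,zz,px in (('tin',.058,(410,259)),('jar',.137,(424,167)),('mug',.09,(217,174))): print(n,ray('top',*px,zz).round(3))
a=cv2.resize(z['p'][180:260,240:360,::-1],None,fx=5,fy=5,interpolation=2)
cv2.imwrite('pics/crop0.png',a)
for nm,(u0,v0,u1,v1) in {'left':(266,200,286,232),'right':(326,208,346,232)}.items():
    m=R[v0:v1,u0:u1]<130; v,u=np.nonzero(m); q=ray('top',u.mean()+u0,v.mean()+v0,.038); d=q[:2]-[.5685,.0645]; c,s=np.cos(-.12),np.sin(-.12)
    print(nm,m.sum(),q.round(4),'in box',(d@[c,s]).round(4),(d@[-s,c]).round(4))
```

```text
box [array([0.5356, 0.146 , 0.0326]), array([ 0.5234, -0.0338,  0.0378]), array([0.557 , 0.0652, 0.093 ]), array([0.5131, 0.0618, 0.0081]), array([0.6029, 0.0782, 0.0942]), array([0.4206, 0.3613, 0.0206]), array([0.505 , 0.3653, 0.0096])]
tin [ 0.447 -0.22   0.058]
jar [ 0.683 -0.246  0.137]
mug [0.676 0.302 0.09 ]
left 0 [nan nan nan] in box nan nan
right 31 [ 0.5538 -0.0289  0.038 ] in box -0.0034 -0.0945<stdin>:9: RuntimeWarning: Mean of empty slice.
  ret = ret.dtype.type(ret / rcount)
```

View pics/crop0.png

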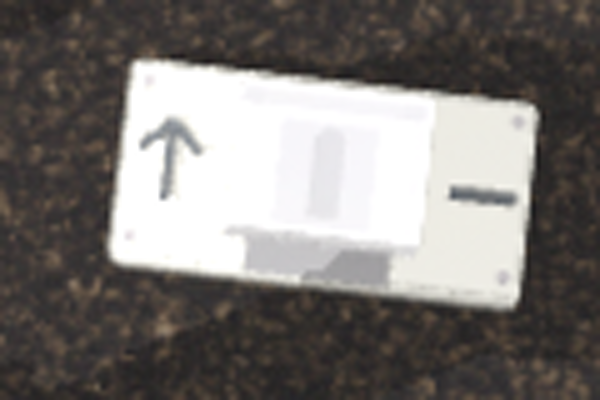

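The arrow is on the left flank (+y) at crop (172,158), and the plain bar is on the right at (483,195). I'm moving above the handle of the larger spatula.

Emit:
servo_tool(
  turn=[
    [0, 0, 0.7],
    [0, 0, 1.5],
    [0, 0, 2.5],
    [0, 0, 3.3],
    [0, 0, 3.8],
    [0, 0, 3.8],
    [0, 0, 3.8],
  ],
  slide=[
    [0.8, -1.4, -0.2],
    [1.7, -2.8, -0.6],
    [2.6, -4.4, -1.0],
    [3.5, -6, -1.5],
    [4.4, -7.4, -2],
    [4.93, -8.4, -2.3],
    [4.93, -8.4, -2.3],
  ],
  hand=[1, 1, 1, 1, 1, 1, 1],
)

```text
clock: 0.98
tcp_pos: [0.4126, 0.3656, 0.14]
orientation: [-0.118, -3.139, 0.005]
contact_force: [-0.6, 0.7, -0.3]
grip_width: 0.0853
gripper_force: 0.0
```

Run:
```python
from h import *
o=r.get_obs(); p,d,W=cloud('wrist'); cv2.imwrite('pics/w1.png',p[:,:,::-1])
z=W[...,2]
ok=(abs(W[...,1]-.366)<.05)&(W[...,0]>.3)&(W[...,0]<.6)
for lo,hi in ((.014,.028),(.003,.010)):
    m=ok&(z>lo)&(z<hi); P=W[m][:,:2]; print(lo,m.sum(),np.median(z[m]).round(4),cv2.minAreaRect((P*1000).astype(np.float32)) if len(P)>5 else '')
print(np.nanpercentile(z[ok],[5,25,50,75,95]).round(4), o['tcp_pos'])
```

```text
0.014 1980 0.0204 ((413.04046630859375, 370.1636047363281), (20.00263786315918, 84.1209487915039), 86.00011444091797)
0.003 1766 0.0055 ((449.8752746582031, 366.1292419433594), (37.50994110107422, 182.0771484375), 82.79447174072266)
[-0.0006  0.0008  0.1896  0.2421  0.2523] [0.41256291 0.36559231 0.13996764]
```

View pics/w1.png

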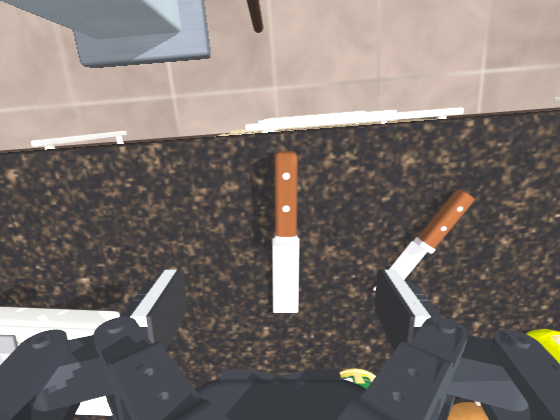

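The wrist view puts the handle at (286,195) and the blade at (286,275). The depth cloud gives a handle of 84 x 20 mm centred at (0.413, 0.370). I'm descending and gripping there.

Emit:
servo_tool(
  turn=[
    [0, 0, 0],
    [0, 0, 0],
    [0, 0, 0],
    [0, 0, 0],
    [0, 0, 0],
    [0, 0, 0],
    [0, 0, 0],
    [0, 0, 0],
  ],
  slide=[
    [0, 0.1, -1.5],
    [0, 0.1, -3],
    [0, 0.1, -4.2],
    [0, 0.1, -4.5],
    [0, 0.1, -4.5],
    [0, 0.1, -4.5],
    [0, 0.1, -4.5],
    [0, 0.1, -4.5],
  ],
  hand=[1, 1, 1, 1, 1, 0, 0, 0],
  squeeze=70,
)

```text
clock: 2.02
tcp_pos: [0.4117, 0.3729, 0.0068]
orientation: [0.109, 3.139, 0.002]
contact_force: [-0.4, 0.1, -0.9]
grip_width: 0.0325
gripper_force: 0.0
```

Emit:
servo_tool(
  turn=[
    [0, 0, 0],
    [0, 0, 0],
    [0, 0, 0],
    [0, 0, 0],
  ],
  slide=[
    [0, 0, 0],
    [0, 0, 0],
    [0, 0, 0],
    [0, 0, 0],
  ],
  hand=[0, 0, 0, 0],
)

```text
clock: 2.52
tcp_pos: [0.4112, 0.3725, 0.006]
orientation: [-0.109, -3.14, 0.0]
contact_force: [0.4, -0.6, 0.3]
grip_width: 0.0
gripper_force: 0.0
```

Run:
```python
from h import *
o=r.get_obs(); print(o['grip_width'],o['gripper_force'],o['tcp_pos'])
p,d,W=cloud('wrist'); 
q=cloud('scene')[0]; cv2.imwrite('pics/w2.png',np.hstack([cv2.resize(p[:,:,::-1],(400,300)),cv2.resize(q[200:320,120:280,::-1],(400,300))]))
```

```text
3.7128898166520786e-05 0.0 [0.41122121 0.37250744 0.00595871]
```

View pics/w2.png

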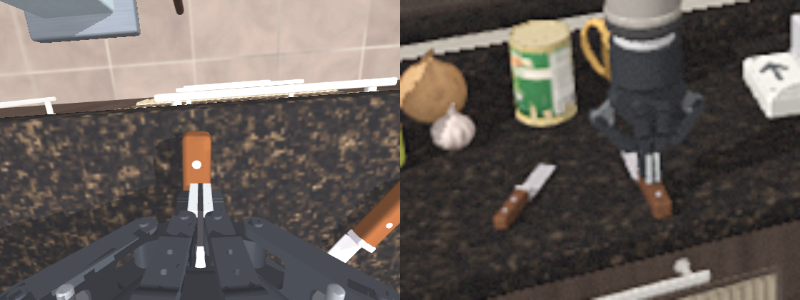

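Run:
```python
from h import *
o=r.get_obs(); print(r.get_calibration('wrist'))
for n in ('wrist','scene','top'):
    p,d,W=cloud(n); z=W[...,2]; q=p.astype(int)
    m=(q[...,0]>q[...,1]+30)&(q[...,0]>q[...,2]+40)&(abs(W[...,1]-.37)<.06)&(W[...,0]>.3)&(W[...,0]<.55)&(z<.06)&(z>.008)
    P=W[m]; print(n,len(P), P.mean(0).round(4), np.median(P[:,2]).round(4), cv2.minAreaRect((P[:,:2]*1000).astype(np.float32)))
```

```text
{'fovy': 65.81957644483482, 'cx': 280.1418152067824, 'cy': 212.45213617598634, 'R': array([[ 6.87445071e-02,  9.97634168e-01,  5.09996873e-04],
       [ 9.54295456e-01, -6.59071639e-02,  2.91507165e-01],
       [ 2.90851121e-01, -1.95528287e-02, -9.56568509e-01]]), 't': array([-0.39986558, -0.34607665,  0.07269484])}
wrist 2770 [0.3872 0.3715 0.0197] 0.0202 ((391.0662841796875, 371.39324951171875), (20.07286834716797, 40.90564727783203), 85.69685363769531)
scene 94 [0.3907 0.3734 0.0184] 0.02 ((402.6988220214844, 369.9910583496094), (19.65670394897461, 67.262939453125), 85.727783203125)
top 15 [0.4418 0.3622 0.0195] 0.0189 ((441.5194396972656, 361.21820068359375), (18.137073516845703, 6.309234142303467), 27.11159896850586)
```

Run:
```python
from h import *
o=r.get_obs(); print(o['grip_width'],o['gripper_force'])
for n in ('wrist','scene'):
    p,d,W=cloud(n); z=W[...,2]
    m=(abs(W[...,1]-.372)<.05)&(abs(W[...,0]-.411)<.05)&(z>.024)&(z<.06)
    P=W[m]; print(n,len(P))
    for a in np.arange(.024,.06,.006):
        Q=P[(P[:,2]>=a)&(P[:,2]<a+.006)]
        if len(Q): print(a.round(3),len(Q),Q.min(0).round(3),Q.max(0).round(3))
    if n=='wrist': cv2.imwrite('pics/w3.png',cv2.resize(p[180:400,180:380,::-1],None,fx=2.7,fy=2.7,interpolation=2))
```

```text
-0.00010562271643242827 0.0
wrist 1819
0.03 128 [0.399 0.361 0.032] [0.405 0.385 0.036]
0.036 353 [0.399 0.36  0.036] [0.405 0.387 0.042]
0.042 400 [0.399 0.359 0.042] [0.406 0.387 0.048]
0.048 458 [0.399 0.36  0.048] [0.406 0.387 0.054]
0.054 480 [0.399 0.359 0.054] [0.406 0.387 0.06 ]
scene 97
0.024 9 [0.377 0.363 0.024] [0.412 0.378 0.025]
0.03 9 [0.398 0.367 0.03 ] [0.415 0.382 0.036]
0.036 16 [0.397 0.359 0.036] [0.408 0.383 0.041]
0.042 21 [0.399 0.36  0.042] [0.419 0.386 0.048]
0.048 22 [0.399 0.36  0.048] [0.419 0.385 0.054]
0.054 20 [0.399 0.359 0.055] [0.415 0.385 0.06 ]
```

View pics/w3.png

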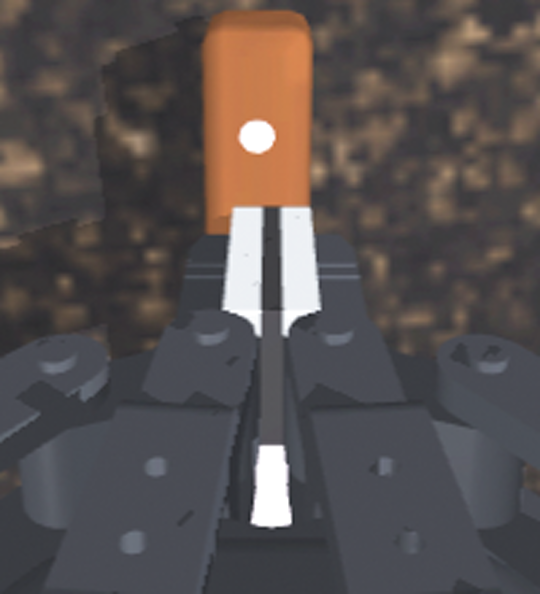

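The fingertips shut above the handle. In both the wrist and scene clouds the tips end at z≈0.032, about 26 mm above the reported TCP, so the spatula hasn't moved. I'm reopening and going about 27 mm lower.

Emit:
servo_tool(
  turn=[
    [0, 0, 0],
    [0, 0, 0],
    [0, 0, 0],
    [0, 0, 0],
    [0, 0, 0],
    [0, 0, 0],
    [0, 0, 0],
  ],
  slide=[
    [0, 0, 0],
    [0, 0, 0],
    [0, 0, 0],
    [0, 0, 0],
    [0, 0, -0.3],
    [0, 0, -0.7],
    [0, 0, -0.9],
  ],
  hand=[1, 1, 1, 1, 1, 1, 1],
)

```text
clock: 3.75
tcp_pos: [0.4107, 0.3719, -0.0223]
orientation: [-0.108, -3.139, 0.002]
contact_force: [-0.4, 0.2, -0.2]
grip_width: 0.0853
gripper_force: 0.0
```

Emit:
servo_tool(
  turn=[
    [0, 0, 0],
    [0, 0, 0],
    [0, 0, 0],
    [0, 0, 0],
    [0, 0, 0],
    [0, 0, 0],
  ],
  slide=[
    [0, 0, 0],
    [0, 0, 0],
    [0, 0, 0],
    [0, 0, 0],
    [0, 0, 0],
    [0, 0, 0],
  ],
  hand=[0, 0, 0, 0, 0, 0],
)

```text
clock: 4.5
tcp_pos: [0.4116, 0.3728, -0.0204]
orientation: [0.109, 3.139, 0.001]
contact_force: [-0.6, -0.6, 6.4]
grip_width: 0.0186
gripper_force: 69.2
```

Gripped: width 18.6 mm, 69 N. I'm lifting and swinging to the pre-insertion pose. The inner reach is short, so the blade will come in diagonally from the left front.

Emit:
servo_tool(
  turn=[
    [0, 0, 0],
    [0, 0, -1],
    [0, 0, -3],
    [0, 0, -5],
    [0, 0, -7],
    [0, 0, -8.6],
    [0, 0, -8.6],
    [0, 0, -8.6],
  ],
  slide=[
    [0, 0, 0.8],
    [0, -0.3, 1.8],
    [0, -1.5, 2.6],
    [-0.1, -3, 3],
    [-0.3, -4.4, 3],
    [-0.45, -5.6, 3],
    [-0.52, -5.9, 3],
    [-0.52, -5.9, 3],
  ],
  hand=[0, 0, 0, 0, 0, 0, 0, 0],
)

```text
clock: 5.5
tcp_pos: [0.3956, 0.1956, 0.069]
orientation: [-1.25, -2.882, -0.0]
contact_force: [-0.5, 0.7, -1.3]
grip_width: 0.0186
gripper_force: 68.5
```

Run:
```python
from h import *
o=r.get_obs(); print(o['tcp_pos'],o['orientation'],o['grip_width'],o['gripper_force'],o['joints'].round(2))
a,d,W=cloud('wrist'); np.savez('w4.npz',p=a,W=W)
b,d2,V=cloud('scene'); np.savez('s4.npz',p=b,W=V)
cv2.imwrite('pics/w4.png',np.hstack([cv2.resize(a[:,:,::-1],(400,300)),cv2.resize(b[150:300,160:360,::-1],(400,300))]))
```

```text
[0.3956057  0.19559698 0.06904129] [-1.25045778e+00 -2.88196231e+00 -4.40133954e-04] 0.018570266660367065 68.5151731967926 [-0.79  0.31  0.23  2.23 -0.12  0.61  0.27]
```

View pics/w4.png

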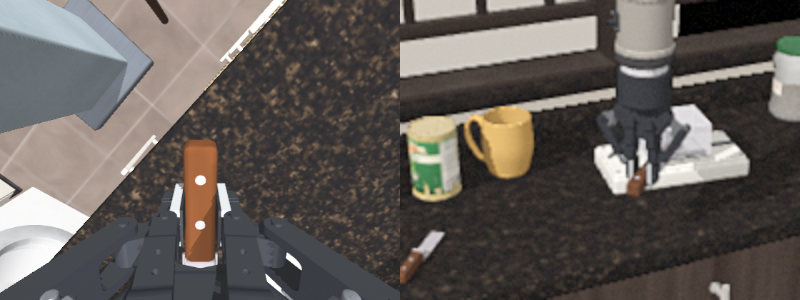

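The spatula is level in the grip, its handle visible at (200,200) in the left half. I'm measuring its pose in hand and re-measuring the box numerically.

Run:
```python
from h import *
o=r.get_obs(); t=o['tcp_pos']; from scipy.spatial.transform import Rotation as Ro
Y=Ro.from_rotvec(o['orientation']).as_matrix(); d=np.cross(Y[:,1],[0,0,1]); d*=np.sign(d[0]); print('blade dir',d.round(3)); n=np.array([-d[1],d[0]])
c=[('wrist',np.load('w4.npz')['p'],np.load('w4.npz')['W'])]
p,_,W=cloud('top'); c.append(('top',p,W)); z=np.load('s4.npz'); c.append(('scene',z['p'],z['W']))
for nme,p,W in c:
    q=p.astype(int); L=(W[...,:2]-t[:2]); a=L@d[:2]; b=L@n; zz=W[...,2]
    h=(q[...,0]>q[...,1]+25)&(a>-.06)&(a<.06)&(abs(b)<.03)&(zz>.07)&(zz<.13)
    bl=(abs(q[...,0]-q[...,2])<40)&(q[...,0]>100)&(a>.045)&(a<.16)&(abs(b)<.04)&(zz>.07)&(zz<.12)
    for nm,m in (('handle',h),('blade',bl)):
        if m.sum()>10:
            A=np.c_[a[m],np.ones(m.sum())]; print(nme,nm,m.sum(),'a',a[m].min().round(4),a[m].max().round(4),'b med',np.median(b[m]).round(4),b[m].min().round(3),b[m].max().round(3),'z med',np.median(zz[m]).round(4),'z slope',np.linalg.lstsq(A,zz[m],rcond=None)[0].round(3))
# box top corner check from top camera
p,W=c[1][1],c[1][2]; q=p.astype(int); R=q[...,0]
m=(R>150)&(abs(R-q[...,2])<40)&(W[...,2]>.025)&(W[...,2]<.045)&(abs(W[...,1]-.06)<.16)&(W[...,0]>.45)&(W[...,0]<.68)
P=(W[m][:,:2]*1000).astype(np.float32); print('box',m.sum(),cv2.minAreaRect(P))
g=W[(W[...,2]>.086)&(W[...,2]<.1)&(W[...,0]>.51)&(W[...,0]<.66)&(abs(W[...,1]-.06)<.08)]; print('cover top',len(g),cv2.minAreaRect((g[:,:2]*1000).astype(np.float32)))
T=np.load('top.npz'); q=T['p'].astype(int)
for nm,(u0,v0,u1,v1) in {'arrow':(266,200,284,224),'bar':(327,210,346,226)}.items():
    s=q[v0:v1,u0:u1].sum(2); m=s<s.max()*.72; v,u=np.nonzero(m); X=ray('top',(u.min()+u.max())/2+u0,(v.min()+v.max())/2+v0,.038); print(nm,m.sum(),X.round(4))
```

```text
blade dir [ 0.684 -0.729  0.   ]
wrist handle 7127 a -0.0399 0.0393 b med -0.0016 -0.012 0.009 z med 0.1099 z slope [0.027 0.11 ]
wrist blade 90 a 0.045 0.0552 b med -0.0129 -0.015 0.011 z med 0.0948 z slope [0.08  0.091]
top blade 286 a 0.0516 0.1299 b med 0.0001 -0.013 0.014 z med 0.0948 z slope [0.007 0.094]
scene handle 81 a -0.0444 0.0196 b med -0.0029 -0.012 0.007 z med 0.1095 z slope [0.195 0.112]
scene blade 32 a 0.0463 0.1313 b med -0.0127 -0.015 0.012 z med 0.0966 z slope [-0.002  0.097]
box 1774 ((570.7156982421875, 63.20299530029297), (229.15243530273438, 115.58619689941406), 83.08477783203125)
cover top 1142 ((570.5674438476562, 63.27617645263672), (103.81961822509766, 81.06915283203125), 83.4772720336914)
arrow 54 [0.5811 0.1501 0.038 ]
bar 37 [ 0.5541 -0.0275  0.038 ]
```

Emit:
servo_tool(
  turn=[
    [0, 0, 0],
    [0, 0, 0],
    [0, 0, 0],
    [0, 0, 0],
    [0, 0, 0],
    [0, 0, 0],
    [0, 0, 0],
    [0, 0, 0],
  ],
  slide=[
    [0, 0, -0.9],
    [0, 0, -1.74],
    [0, 0, -1.74],
    [0.3, -0.3, -1.74],
    [0.6, -0.65, -1.74],
    [0.9, -1, -1.74],
    [1.14, -1.22, -1.74],
    [1.14, -1.22, -1.74],
  ],
  hand=[0, 0, 0, 0, 0, 0, 0, 0],
)

```text
clock: 6.65
tcp_pos: [0.4307, 0.1582, 0.017]
orientation: [1.254, 2.88, 0.001]
contact_force: [-0.3, -0.5, -1.2]
grip_width: 0.0185
gripper_force: 68.6
```

Run:
```python
from h import *
o=r.get_obs(); print(o['tcp_pos'],o['contact_force'].round(2)); t=o['tcp_pos']
p,_,W=cloud('top'); q=p.astype(int); d=np.array([.684,-.729]);n=np.array([.729,.684])
L=W[...,:2]-t[:2]; a=L@d;b=L@n; zz=W[...,2]
bl=(a>.045)&(a<.12)&(abs(b)<.02)&(zz>.02)&(zz<.06); print(bl.sum(),[ (np.median(zz[bl&(a>x)&(a<x+.02)]).round(4)) for x in (.045,.065,.085,.105)])
b,_,_=cloud('scene'); cv2.imwrite('pics/s5.png',np.hstack([cv2.resize(b[180:280,230:350,::-1],(400,333),interpolation=2),cv2.resize(p[170:270,250:370,::-1],(400,333),interpolation=2)]))
```

```text
[0.43069694 0.1581604  0.01700833] [-0.28 -0.46 -1.23]
190 [np.float64(nan), np.float64(0.0435), np.float64(0.0418), np.float64(0.0438)]
  return _methods._mean(a, axis=axis, dtype=dtype,
  ret = ret.dtype.type(ret / rcount)
```

View pics/s5.png

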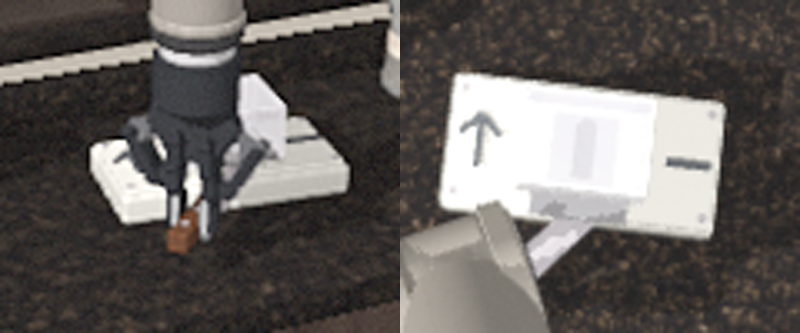

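The blade tip is under the lip, at (590,215) in the right half, with no contact force. I'm levering up along the lip's arc.

Emit:
servo_tool(
  turn=[
    [0, 0, 0],
    [0, 0, 0],
    [0, 0, 0],
    [0, 0, 0],
    [0, 0, 0],
    [0, 0, 0],
  ],
  slide=[
    [0, 0, 0.17],
    [0.13, -0.02, 0.58],
    [0.27, -0.03, 0.96],
    [0.46, -0.06, 1.3],
    [0.7, -0.08, 1.63],
    [0.7, -0.08, 1.63],
  ],
  hand=[0, 0, 0, 0, 0, 0],
)

```text
clock: 7.5
tcp_pos: [0.4523, 0.1568, 0.0667]
orientation: [1.252, 2.879, 0.003]
contact_force: [-0.8, -0.3, -0.3]
grip_width: 0.0184
gripper_force: 68.6
```

Run:
```python
from h import *
o=r.get_obs(); print(o['tcp_pos'],o['contact_force'].round(2))
p,_,W=cloud('top'); C=np.array([.570,.063]); L=W[...,:2]-C; c,s=np.cos(-.12),np.sin(-.12)
xb=L@[c,s]; yb=L@[-s,c]; z=W[...,2]
for x in np.arange(-.06,.13,.02):
    m=(xb>x)&(xb<x+.02)&(abs(yb+.02)<.025)&(z<.3); print(x.round(2),m.sum(),np.percentile(z[m],[20,50,80]).round(3) if m.any() else '')
```

```text
[0.45233651 0.15675586 0.06670966] [-0.81 -0.26 -0.34]
-0.06 168 [0.019 0.032 0.037]
-0.04 173 [0.035 0.094 0.103]
-0.02 166 [0.098 0.106 0.114]
0.0 149 [0.122 0.125 0.128]
0.02 122 [0.109 0.114 0.118]
0.04 117 [0.096 0.101 0.105]
0.06 71 [0.086 0.09  0.092]
0.08 49 [-0.002  0.001  0.003]
0.1 115 [-0.002  0.001  0.004]
0.12 120 [-0.002  0.001  0.003]
```

The cover is at about 0.58 rad, as predicted. I'm continuing the arc past the tipping point.

Emit:
servo_tool(
  turn=[
    [0, 0, 0],
    [0, 0, 0],
    [0, 0, 0],
    [0, 0, 0],
    [0, 0, 0],
    [0, 0, 0],
    [0, 0, 0],
    [0, 0, 0],
  ],
  slide=[
    [0.3, -0.04, 0.29],
    [0.62, -0.08, 0.52],
    [0.99, -0.12, 0.69],
    [1.36, -0.16, 0.81],
    [1.7, -0.2, 0.88],
    [1.95, -0.23, 0.9],
    [1.95, -0.23, 0.9],
    [1.95, -0.23, 0.9],
  ],
  hand=[0, 0, 0, 0, 0, 0, 0, 0],
)

```text
clock: 8.55
tcp_pos: [0.5091, 0.1497, 0.0925]
orientation: [-1.251, -2.881, 0.0]
contact_force: [0.4, -0.3, 3.0]
grip_width: 0.0187
gripper_force: 69.2
```

Run:
```python
from h import *
o=r.get_obs(); print(o['tcp_pos'],o['contact_force'].round(2))
p,_,W=cloud('top'); C=np.array([.570,.063]); L=W[...,:2]-C; c,s=np.cos(-.12),np.sin(-.12)
xb=L@[c,s]; yb=L@[-s,c]; z=W[...,2]
for x in np.arange(-.06,.15,.02):
    m=(xb>x)&(xb<x+.02)&(abs(yb+.02)<.025)&(z<.3); print(x.round(2),m.sum(),np.percentile(z[m],[20,50,80]).round(3) if m.any() else '')
```

```text
[0.50910635 0.14970031 0.09252744] [ 0.38 -0.27  2.98]
-0.06 144 [0.019 0.032 0.036]
-0.04 131 [0.033 0.035 0.038]
-0.02 134 [0.034 0.037 0.075]
0.0 140 [0.034 0.038 0.115]
0.02 217 [0.034 0.117 0.121]
0.04 135 [0.117 0.121 0.123]
0.06 147 [0.121 0.124 0.126]
0.08 36 [0.122 0.125 0.127]
0.1 31 [-0.002 -0.     0.003]
0.12 116 [-0.003 -0.     0.003]
0.14 116 [-0.002  0.     0.003]
```

The cover is near 1.4 rad and the blade is resting on the upturned wall. I'm lifting it clear so the cover can fall fully back.

Emit:
servo_tool(
  turn=[
    [0, 0, 0],
    [0, 0, 0],
    [0, 0, 0],
    [0, 0, 0],
    [0, 0, 0],
    [0, 0, 0],
    [0, 0, 0],
  ],
  slide=[
    [0.1, 0, 0.2],
    [0.2, 0, 0.4],
    [0.25, 0, 0.7],
    [0.25, 0, 1.3],
    [0, 0.1, 2],
    [-0.3, 0.3, 2.5],
    [-0.3, 0.3, 2.5],
  ],
  hand=[0, 0, 0, 0, 0, 0, 0],
)

```text
clock: 9.48
tcp_pos: [0.5003, 0.1598, 0.1688]
orientation: [1.249, 2.882, 0.003]
contact_force: [-0.9, 0.3, -0.8]
grip_width: 0.0181
gripper_force: 68.6
```

Run:
```python
from h import *
o=r.get_obs(); print(o['tcp_pos'],o['contact_force'].round(2))
p,_,W=cloud('top'); C=np.array([.570,.063]); L=W[...,:2]-C; c,s=np.cos(-.12),np.sin(-.12)
xb=L@[c,s]; yb=L@[-s,c]; z=W[...,2]
for x in np.arange(-.02,.15,.02):
    m=(xb>x)&(xb<x+.02)&(abs(yb+.03)<.015)&(z<.3); print(x.round(2),m.sum(),np.percentile(z[m],[20,50,80]).round(3) if m.any() else '')
m=(p.max(2)<70)&(abs(xb)<.04)&(abs(yb)<.04)&(z>.04)&(z<.1); print('paddle',m.sum(), xb[m].mean().round(4),yb[m].mean().round(4),np.percentile(z[m],[5,50,95]).round(3))
```

```text
[0.50028892 0.15982058 0.16884519] [-0.93  0.34 -0.79]
-0.02 77 [0.033 0.035 0.038]
0.0 75 [0.032 0.034 0.038]
0.02 76 [0.033 0.035 0.038]
0.04 108 [0.038 0.042 0.116]
0.06 113 [0.038 0.116 0.127]
0.08 75 [0.109 0.111 0.114]
0.1 43 [0.105 0.108 0.111]
0.12 11 [0.    0.002 0.004]
0.14 69 [-0.002  0.     0.004]
paddle 68 -0.0046 0.0013 [0.042 0.079 0.084]
```

The cover is fully open, leaning back to x≈0.11, and the paddle is upright at the centre. Now I'm laying the spatula down on the clear counter to the left.

Emit:
servo_tool(
  turn=[
    [0, 0, 0],
    [0, 0, 0],
    [0, 0, 0],
    [0, 0, 0],
    [0, 0, 0],
    [0, 0, 0],
    [0, 0, 0],
    [0, 0, 0],
  ],
  slide=[
    [-0.3, 1, 0],
    [-0.8, 2.6, 0],
    [-1.3, 4.2, -0.5],
    [-1.7, 5.7, -1.5],
    [-2, 6.67, -3],
    [-2, 6.67, -4.5],
    [-2, 6.67, -5.6],
    [-2, 6.67, -5.6],
  ],
  hand=[0, 0, 0, 0, 0, 0, 0, 0],
)

```text
clock: 10.52
tcp_pos: [0.4383, 0.3566, -0.0034]
orientation: [-1.251, -2.879, 0.01]
contact_force: [-0.5, -0.7, -1.2]
grip_width: 0.0189
gripper_force: 68.6
```

Emit:
servo_tool(
  turn=[
    [0, 0, 0],
    [0, 0, 0],
    [0, 0, 0],
    [0, 0, 0],
  ],
  slide=[
    [0, 0, -0.3],
    [0, 0, -0.55],
    [0, 0, -0.66],
    [0, 0, -0.66],
  ],
  hand=[0, 0, 0, 0],
)

```text
clock: 11.02
tcp_pos: [0.4405, 0.3588, -0.0199]
orientation: [1.252, 2.881, 0.001]
contact_force: [0.6, 0.3, -1.4]
grip_width: 0.0186
gripper_force: 68.7
```

Emit:
servo_tool(
  turn=[
    [0, 0, 0],
    [0, 0, 0],
    [0, 0, 0],
    [0, 0, 0],
    [0, 0, 0],
    [0, 0, 0],
    [0, 0, 0],
    [0, 0, 0],
  ],
  slide=[
    [0, 0, 0],
    [0, 0, 0],
    [0, 0, 0],
    [0, 0, 0],
    [0, 0, 1],
    [0, 0, 2.5],
    [0, 0, 4.5],
    [0, 0, 5.5],
  ],
  hand=[1, 1, 1, 1, 1, 1, 1, 1],
)

```text
clock: 12.02
tcp_pos: [0.4415, 0.3596, 0.1483]
orientation: [1.252, 2.88, 0.006]
contact_force: [-0.1, 0.1, 0.1]
grip_width: 0.0856
gripper_force: 0.0
```

Run:
```python
from h import *
o=r.get_obs(); t=o['tcp_pos'];print(t,o['contact_force'].round(2),o['joints'].round(2))
d=np.array([.684,-.729]);n=np.array([.729,.684])
p,_,W=cloud('wrist'); q=p.astype(int); L=W[...,:2]-[.4405,.3588]; a=L@d;b=L@n; z=W[...,2]
h=(q[...,0]>q[...,1]+25)&(abs(a)<.07)&(abs(b)<.03)&(z<.05); A=np.c_[a[h],b[h],np.ones(h.sum())]
print('handle',h.sum(),a[h].min(),a[h].max(),np.median(b[h]),'z',np.median(z[h]),np.linalg.lstsq(A,z[h],rcond=None)[0].round(3))
p,_,W=cloud('top'); C=np.array([.570,.063]); L=W[...,:2]-C; c,s=np.cos(-.12),np.sin(-.12)
xb=L@[c,s]; yb=L@[-s,c]; z=W[...,2]
m=(abs(xb)<.03)&(abs(yb)<.035)&(z>.06)&(z<.1); P=W[m]; print('paddle',m.sum(),P.mean(0).round(4),xb[m].min().round(3),xb[m].max().round(3),yb[m].min().round(3),yb[m].max().round(3),np.percentile(z[m],[5,50,95]).round(3))
m=(xb>.03)&(xb<.13)&(abs(yb)<.06)&(z>.06); print('cover',m.sum(),xb[m].min(),xb[m].max(),yb[m].min(),yb[m].max(),z[m].max())
```

```text
[0.4414717  0.35958456 0.14825793] [-0.09  0.13  0.07] [-0.94  0.37  0.18  1.89 -0.09  0.89  0.04]
handle 1689 -0.04066080967241478 0.04256420199851643 -0.0005066433546961497 z 0.02033128780709604 [0.008 0.206 0.02 ]
paddle 76 [0.5696 0.0634 0.0784] -0.02 0.02 -0.006 0.007 [0.072 0.079 0.084]
cover 833 0.041856643071074846 0.11125245047699509 -0.0527014840954323 0.05309788041022775 0.14024485096164682
```

The spatula lies flat (handle top at 0.020) and the paddle stands at (0.5696, 0.0634). I'm moving the shut fingers to the bar side of the paddle, ready to push towards +y (the arrow).

Emit:
servo_tool(
  turn=[
    [0, 0, 1],
    [0, 0, 2],
    [0, 0, 3.5],
    [0, 0, 5],
    [0, 0, 6.5],
    [0, 0, 8],
    [0, 0, 8],
    [0, 0, 8],
  ],
  slide=[
    [0.5, -1.5, 0.2],
    [1.1, -3.2, 0.2],
    [1.7, -5, 0.2],
    [2.3, -6.8, 0.2],
    [2.9, -8.6, 0.2],
    [3.4, -10.2, 0.1],
    [3.71, -11.15, 0],
    [3.71, -11.15, 0],
  ],
  hand=[0, 0, 0, 0, 0, 0, 0, 0],
)

```text
clock: 13.12
tcp_pos: [0.5513, 0.0208, 0.1437]
orientation: [-0.199, -3.134, 0.003]
contact_force: [-0.7, -0.2, -0.5]
grip_width: -0.0004
gripper_force: 0.0
```

Run:
```python
from h import *
o=r.get_obs(); t=o['tcp_pos'];print(t,o['orientation'],o['grip_width'],o['joints'].round(2))
C=np.array([.5696,.0634]);c,s=np.cos(-.12),np.sin(-.12)
d=t[:2]-C; print('tcp box',d@[c,s],d@[-s,c])
for n in ('wrist','scene'):
    p,_,W=cloud(n); L=W[...,:2]-C; xb=L@[c,s]; yb=L@[-s,c]; z=W[...,2]
    for a in (.150,.16,.168,.174,.18,.19,.2,.215,.23):
        m=(abs(xb-d@[c,s])<.05)&(abs(yb-d@[-s,c])<.06)&(z>a)&(z<a+.006)
        if m.sum()>3: print(n,a,m.sum(),'xb',xb[m].min().round(4),xb[m].max().round(4),'yb',yb[m].min().round(4),yb[m].max().round(4))
```

```text
[0.55128415 0.02082168 0.14370084] [-1.99054704e-01 -3.13362571e+00  2.55183044e-03] -0.00041425406997705103 [-0.29  0.35  0.17  1.93 -0.08  0.87  1.36]
tcp box -0.013086986294403177 -0.04446475277119189
wrist 0.168 144 xb -0.0251 -0.0195 yb -0.056 -0.0321
wrist 0.174 338 xb -0.0251 -0.0195 yb -0.0579 -0.0307
wrist 0.18 416 xb -0.0251 -0.0189 yb -0.058 -0.0307
wrist 0.19 495 xb -0.0251 -0.0194 yb -0.0579 -0.0306
wrist 0.2 714 xb -0.0256 -0.0019 yb -0.0597 -0.0285
wrist 0.215 3052 xb -0.0276 -0.0019 yb -0.0815 -0.0067
wrist 0.23 4329 xb -0.0313 -0.004 yb -0.0938 0.0055
scene 0.168 8 xb -0.0272 -0.0082 yb -0.0482 -0.0365
scene 0.174 15 xb -0.0295 -0.0024 yb -0.0545 -0.0317
scene 0.18 15 xb -0.0254 -0.0051 yb -0.0543 -0.03
scene 0.19 17 xb -0.0309 -0.0036 yb -0.0543 -0.0293
scene 0.2 16 xb -0.0287 -0.0114 yb -0.0567 -0.0307
scene 0.215 38 xb -0.0285 -0.0008 yb -0.0788 -0.0103
scene 0.23 50 xb -0.033 0.0016 yb -0.091 0.0005
```

Emit:
servo_tool(
  turn=[
    [0, 0, 0],
    [0, 0, 0],
    [0, 0, 0],
    [0, 0, 0],
    [0, 0, 0],
    [0, 0, 0],
  ],
  slide=[
    [0, 0.1, -1],
    [0, 0.1, -2.2],
    [0, 0.1, -3.2],
    [0, 0.1, -3.6],
    [0, 0.1, -3.6],
    [0, 0.1, -3.6],
  ],
  hand=[0, 0, 0, 0, 0, 0],
)

```text
clock: 13.98
tcp_pos: [0.5526, 0.0277, 0.038]
orientation: [0.19, 3.134, 0.001]
contact_force: [0.3, -0.4, 0.3]
grip_width: -0.0004
gripper_force: 0.0
```

Emit:
servo_tool(
  turn=[
    [0, 0, 0],
    [0, 0, 0],
    [0, 0, 0],
    [0, 0, 0],
    [0, 0, 0],
    [0, 0, 0],
  ],
  slide=[
    [0.04, 0.3, 0],
    [0.07, 0.6, 0],
    [0.1, 0.8, 0],
    [0.12, 0.95, 0],
    [0.13, 1.06, 0],
    [0.13, 1.06, 0],
  ],
  hand=[0, 0, 0, 0, 0, 0],
)

```text
clock: 14.72
tcp_pos: [0.5556, 0.0586, 0.0368]
orientation: [0.191, 3.136, -0.001]
contact_force: [1.1, -2.9, 0.5]
grip_width: 0.0003
gripper_force: 1.6
```

Run:
```python
from h import *
o=r.get_obs(); t=o['tcp_pos'];print(t,o['contact_force'].round(2))
C=np.array([.5696,.0634]);c,s=np.cos(-.12),np.sin(-.12)
d=t[:2]-C; print('tcp box',d@[c,s],d@[-s,c])
for n in ('top','scene'):
    p,_,W=cloud(n); L=W[...,:2]-C; xb=L@[c,s]; yb=L@[-s,c]; z=W[...,2]
    m=(p.max(2)<90)&(abs(xb)<.03)&(yb>-.01)&(yb<.04)&(z>.045)&(z<.09); print(n,m.sum(),xb[m].min() if m.any() else '',np.percentile(yb[m],[2,50,98]).round(4) if m.any() else '',np.percentile(z[m],[5,50,95]).round(3) if m.any() else '')
```

```text
[0.55564949 0.05857265 0.03680159] [ 1.08 -2.91  0.48]
tcp box -0.013272288743805791 -0.006462684770284794
top 0   
scene 73 -0.024128750133706706 [0.0026 0.011  0.0187] [0.048 0.072 0.082]
```

Emit:
servo_tool(
  turn=[
    [0, 0, 0],
    [0, 0, 0],
    [0, 0, 0],
  ],
  slide=[
    [0, 0.05, 0],
    [0.01, 0.1, 0],
    [0.01, 0.1, 0],
  ],
  hand=[0, 0, 0],
)

```text
clock: 15.2
tcp_pos: [0.5556, 0.0618, 0.0368]
orientation: [-0.191, -3.135, 0.001]
contact_force: [0.8, -4.3, -0.3]
grip_width: 0.0001
gripper_force: 1.9
```

Run:
```python
from h import *
F=[];T=[]
C=np.array([.5696,.0634]);c,s=np.cos(-.12),np.sin(-.12)
for n in ('scene','top','scene'):
    o=r.get_obs(); F.append(o['contact_force']); T.append(o['tcp_pos'])
    p,_,W=cloud(n); L=W[...,:2]-C; xb=L@[c,s]; yb=L@[-s,c]; z=W[...,2]
    m=(p.max(2)<90)&(abs(xb)<.025)&(yb>.002)&(yb<.05)&(z>.06)&(z<.09); print(n,m.sum(),np.percentile(yb[m],[2,50,98]).round(4) if m.any() else '')
F=np.array(F);T=np.array(T);print(F.round(2),T.round(4)); d=T.mean(0)[:2]-C; print(d@[-s,c])
b=p[190:260,260:340,::-1]; cv2.imwrite('pics/s6.png',cv2.resize(b,(640,560),interpolation=2))
```

```text
scene 54 [0.0062 0.0157 0.0229]
top 0 
scene 52 [0.0041 0.0166 0.0217]
[[ 0.75 -4.31 -0.29]
 [-0.59 -5.17 -0.91]
 [-0.19 -4.7  -1.4 ]] [[0.5556 0.0618 0.0368]
 [0.5555 0.0618 0.0368]
 [0.5556 0.0618 0.0368]]
-0.0032917490173388097
```

View pics/s6.png

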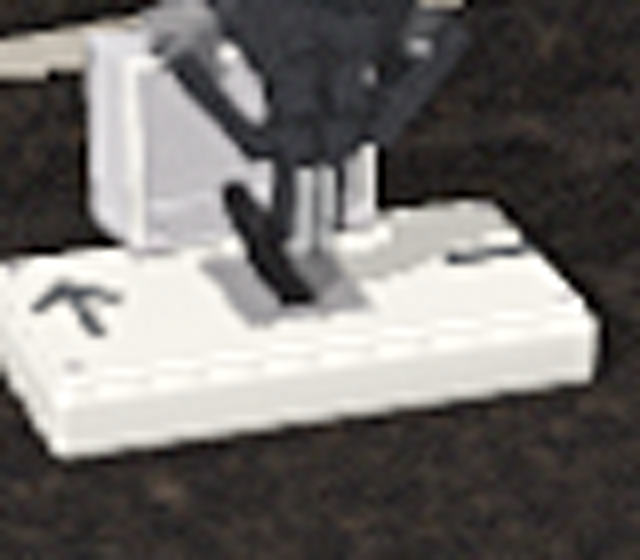

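The paddle at (265,240) leans towards the arrow with about 4.7 N, so about 0.39 rad. I'm holding it there, then letting it back slowly.

Emit:
servo_tool(
  turn=[
    [0, 0, 0],
    [0, 0, 0],
    [0, 0, 0],
    [0, 0, 0],
    [0, 0, 0],
    [0, 0, 0],
    [0, 0, 0],
    [0, 0, 0],
  ],
  slide=[
    [0, 0.03, 0],
    [0, 0.03, 0],
    [0, 0.03, 0],
    [0, 0.03, 0],
    [0, 0.03, 0],
    [0, 0.03, 0],
    [0, 0.03, 0],
    [0, 0.03, 0],
  ],
  hand=[0, 0, 0, 0, 0, 0, 0, 0],
)

```text
clock: 16.35
tcp_pos: [0.5556, 0.0627, 0.0368]
orientation: [-0.191, -3.135, 0.0]
contact_force: [-0.1, -5.1, -1.0]
grip_width: 0.0003
gripper_force: 2.1
```

Emit:
servo_tool(
  turn=[
    [0, 0, 0],
    [0, 0, 0],
    [0, 0, 0],
    [0, 0, 0],
    [0, 0, 0],
    [0, 0, 0],
    [0, 0, 0],
    [0, 0, 0],
  ],
  slide=[
    [0, 0, 0],
    [0, 0, 0],
    [0, 0, 0],
    [-0.02, -0.15, 0],
    [-0.04, -0.32, 0],
    [-0.06, -0.5, 0],
    [-0.09, -0.75, 0],
    [-0.13, -1.1, 0],
  ],
  hand=[0, 0, 0, 0, 0, 0, 0, 0],
)

```text
clock: 17.35
tcp_pos: [0.5519, 0.0299, 0.0368]
orientation: [-0.19, -3.136, -0.001]
contact_force: [0.3, 0.2, -0.4]
grip_width: -0.0001
gripper_force: 0.0
```

Emit:
servo_tool(
  turn=[
    [0, 0, 0],
    [0, 0, 0],
    [0, 0, 0],
    [0, 0, 0],
    [0, 0, 0],
    [0, 0, 0],
    [0, 0, 0],
  ],
  slide=[
    [0, -0.2, 0],
    [0, -0.3, 0],
    [-0.1, -0.3, 1],
    [-0.3, -0.3, 2.5],
    [-0.6, 0, 4],
    [-0.8, 0, 5],
    [-0.8, 0, 5],
  ],
  hand=[0, 0, 0, 0, 0, 0, 0],
)

```text
clock: 18.23
tcp_pos: [0.5294, 0.0304, 0.1894]
orientation: [0.19, 3.131, 0.003]
contact_force: [-0.4, -0.2, -0.8]
grip_width: -0.0001
gripper_force: 0.0
```

Run:
```python
from h import *
o=r.get_obs(); print(o['clock'],o['tcp_pos'],o['contact_force'].round(2),abs(o['qvel']).max())
z0=np.load('top.npz')['p']
C=np.array([.5696,.0634]);c,s=np.cos(-.12),np.sin(-.12)
p,_,W=cloud('scene'); L=W[...,:2]-C; xb=L@[c,s]; yb=L@[-s,c]; z=W[...,2]
m=(p.max(2)<90)&(abs(xb)<.03)&(abs(yb)<.04)&(z>.06)&(z<.09); print('paddle',m.sum(),np.percentile(yb[m],[2,50,98]).round(4))
m=(xb>.03)&(xb<.13)&(abs(yb)<.06)&(z>.06)&(z<.16); print('cover',m.sum(),xb[m].max(),z[m].max())
q=p.astype(int); m=(q[...,0]>q[...,1]+25)&(abs(W[...,0]-.44)<.06)&(abs(W[...,1]-.36)<.06)&(z>.01)&(z<.04); print('handle',m.sum(),W[m].mean(0).round(3),np.percentile(z[m],[10,90]).round(3))
cv2.imwrite('pics/s7.png',p[:,:,::-1])
```

```text
18.225 [0.52937633 0.03041824 0.18943704] [-0.41 -0.18 -0.84] 0.0470274268287528
paddle 48 [-0.0022  0.0026  0.0055]
cover 622 0.11302025624427811 0.13851889492493302
handle 128 [0.432 0.362 0.02 ] [0.014 0.024]
```

View pics/s7.png

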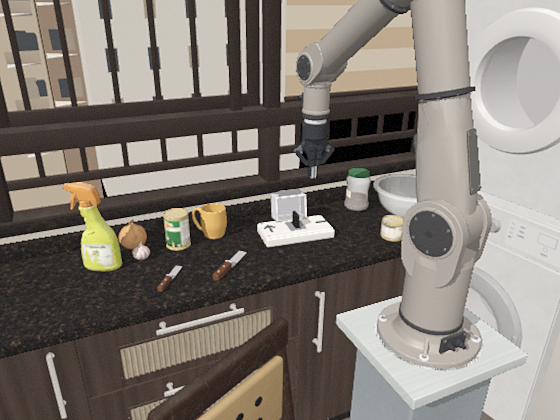

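The final view shows the cover open at (289,205) and the paddle upright at (296,218). The spatula lies flat at (231,264), the bystanders haven't moved, and the arm is clear of everything, so I'm handing in.

```bash
python3 -c "
from bench import r
print(r.hand_in())"
```

```text
the job is handed in; nothing more can be done
None
```

I handed the job in at about 18 s of the 72 s; no verdict came back. The last camera view showed the cover standing open, the paddle back in the middle after being held about 0.39 rad towards the arrow for over a second, the spatula flat on the counter, and the tin, jar and mug not visibly moved.

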